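# Clip the scanner battery into its charging cradle

### The arm

A 6-joint arm with a two-finger parallel gripper is mounted at the origin on the work surface; the furniture and walls round the work are solid. World frame = base frame: x ahead of the robot, y to its left, z up, the work surface at z = 0. Lengths are in mm, angles in degrees, forces in N, time in s.
With the tool pointing down it reaches from about 375 to 975 mm from the base axis. Payload 3.8 kg.
Tool frame: the origin (TCP) lies between the finger pads; the fingertips stand 11 mm ahead of it and the grasp point (between the pads) lies 8 mm behind it; z points along the fingers, y is the line along which they close (so a half turn about z gives the same grasp; the last joint's range is limited). The gripper opens to 88 mm and grips with 3 to 60 N. Pads are 18 mm wide; open, the fingers measure 123 mm over their backs; the gripper's body (75 mm by 187 mm) begins 45 mm behind the grasp point.
Start: joints at [75.178, 15.12, 91.902, -0, 72.978, -2.114], TCP at [148.489, 658.46, 224.106] pointing down, gripper open.
Joint ranges: [-150.88, 150.88], [-54.13, 125.18], [17.81, 147.31], [-75.09, 255.09], [0, 152.58], [-146.25, 146.25]. Speed limits (degrees/s): [147.25, 147.25, 180, 180, 180, 180].

### API

Orientations are given as a 3x3 rotation matrix whose columns are the frame's x, y, z axes.
In Python, from plant import arm gives the robot as it stands. The module is installed in compiled form; this text tells all that it offers.
- The arm moves only by the tool servo_tool, never from a script. Its argument "plan" is a list of rows, each a list of 3 entries, a list of its own where there are three numbers: the shift along the world's x, y, z in units of 25 mm (1.0 is 25 mm), then the turn, a rotation vector about the world's x, y, z in units of 6 degrees (1.0 is 6 degrees), then the finger opening in mm, from 0 to 88.1. A call has 1 to 12 rows; each row is the pose to reach, as a shift and turn from the pose commanded when the call began; what a row does not reach only later rows make up. A row lasts 1/12 s, in which the tool goes at most 41.7 mm and 7.16 degrees, less where a joint would pass 70% of its speed; a pose out of reach is approached as far as the arm can. A call with a gripper value outside its range is refused whole. The fingers move at their own pace and stop on an object; "squeeze" is the grip in N (left out, the last holds). Time passes only in rows, so rows that repeat a pose let the fingers close. It gives the time, the measured TCP pose, the force, the opening and the grip force at its end, in the units of the state.
- arm.get_state(): the state, without advancing time (a new reading comes with each control period).
- arm.grab_frame(name): name is "scene" or "top" or "wrist"; returns the picture (384x512x3 uint8, red, green, blue); there is no depth.
- arm.camera_info(name): a dict with "fx", "fy", "cx", "cy" (pixels), "R" (3x3) and "t" (3): a world point X has camera coordinates R X + t; the wrist camera has in their place "hand_eye" (4x4, takes a point from camera to tool coordinates, whose origin is the TCP and whose axes are the flange's). Camera axes: x right, y down, z forward; pixel columns grow to the right and rows downward; lengths in mm; the calibration is good to about 2 mm. A picture is of the moment at which its call begins: read the wrist's pose just before it. camera_info takes no time and is no camera call.
- arm.job_done(): hands the job in; it is judged then, once.
The state is a dict: "clock": time; "joint_positions": joint angles; "joint_velocities": joint speeds; "effort": joint torques, N m; "ee_pos": TCP position; "tcp_rot": TCP orientation; "force": force on the tool from outside, world axes, zero at the start; "wrist_torque": the same for the moment, N m; "opening": finger opening in mm; "finger_force": force on a finger pad.
Only numpy, scipy, OpenCV 4.12 (cv2) and the standard library are available. Lean on these libraries where they do the work, as an engineer would, in place of code of your own. Each camera call takes 0.05 s, during which the arm holds its last target. There are 200 camera calls.

### The job

An eraser has been left in the empty charging cradle: clear it off onto the desk. Then hook the toe of the loose battery pack under the cradle's lip, let go so that the pack leans with its tail up on the sprung catch, and press the tail down until the catch snaps over it and the pack lies fully home. Do not knock over or push about the bottle, the glue stick or the carton.

Things in the scene. Friction and masses are not known exactly. Their poses are not given: they have to be found in the camera images.
- cradle: The EMPTY one of two alike white charging cradles fixed to the desk; left/right varies, yaw within 0.35 rad of straight ahead. Tray 66 mm wide, x -82 to 72 mm in its frame. Origin on the desk under the bay's middle, +x along the bay to the lip, z up. Floor plate top z = 6. Tail end: two posts (top z 23.5, |y| 19 to 30, x -80 to -56) flank the catch; a stop under the catch at x = -58.
- cradle_lip (a point): Middle of the lip's lower front edge, cradle frame (45, 0, 18) mm. Below it is the slot: z 6 to 18, from x = 45 to its end wall at x = 59, open across the full width. The lip is 5 mm thick (top z = 23).
- cradle_mouth (a point): On the floor midway between the two cheeks that guide the pack's sides: cradle frame (30, 0, 6) mm. Cheeks: inner faces y = +-25, x 15 to 46, top z = 21; they flare open at x 5 to 17. From the flare back to the catch (x 5 to -49) both sides of the tray are open, level with the floor.
- cradle_catch (a joint): Sprung grey catch at the cradle's tail end, 24 mm wide: 0 = out over the bay, 0.012 m = pushed right back (cradle -x); springs back (1.5 N + 0.3 N/mm). Tip x = -49, underside z = 15; above it a ramp of 63 deg climbs from z 16.5 to 30 at x = -56. A pack's tail pressed down on the ramp (5 to 15 N) drives it back; then it snaps over the tail ledge.
- pack: Loose black battery pack, 112 long, 46 wide, 22 mm high, 0.11 to 0.21 kg, flat on the desk right way up, left or right of the cradles, yaw within 1.8 rad of straight ahead. Origin under its middle, +x to its toe, z up. Block x -45 to 40. Grip across the width at about x = -18, clear of the cheeks. Home: origin at cradle (0, 0, 6), +-3 mm along x, top z = 28. Leaning on the catch: nose down about 0.15 rad.
- pack_toe (a point): End of the toe: pack frame (57, 0, 3.5) mm. The toe is 30 wide, 5 thick (z 1 to 6), x 40 to 57, round-ended.
- pack_tail (a point): End of the tail ledge: pack frame (-55, 0, 3.5) mm. The ledge is 30 wide, 7 thick (z 0 to 7), x -45 to -55, round-ended. The thin cross ridges on the pack's top are at this end.
- eraser: Loose eraser 20x42x11 mm flat on the cradle's floor in the open part of the bay, at any yaw (42 mm along its y); origin under its middle. Can be swept off an open side with closed fingers; the desk between the two cradles is free.
- correction_fluid: Small upright bottle with a blue cap, 30 across, 72 mm high, beside the pack, its axis about 75 mm or more from the pack's long centre line; origin under its middle. Bystander.
- glue_stick: Upright glue stick, 24 across, 96 mm high, on the pack's other side, likewise about 75 mm or more off; origin under its middle. Bystander.
- lancet_box: Carton 60x90x45 mm on the desk, on the far side of the cradles from the pack; origin under its middle. Bystander.
- cradle_full: The other white cradle, same shape and frame, a pack clipped in (top z = 28 mm). Fixed; leave alone.

How it is judged:
By the outcome, as a careful person would: the job done as asked, in the order asked, and still so for the second after the job is handed in, with the robot touching nothing.
It also fails if it takes over 56 s, if anything falls off the work surface, if the arm or the gripper's body presses on something with over 40 N, if the wrist force passes 120 N, or if a joint passes its speed limit or range.

## Working session

There is one attempt and no reset: what is moved stays moved. The work goes in short steps, Python scripts to look and compute and a tool call to move; the robot and the scene stay as the last step left them, time stands still between calls to the robot, and variables do not carry over. Pictures are saved under pics/ and viewed, at most 10 in all, crops included, and the job is handed in when it is done.

Besides the shell and the picture viewer there is one more tool, called by a JSON object that holds its "name" and its "arguments", one argument or row to a line. servo_tool: Moves the arm, as the interface text tells. Its arguments: {"type":"object","properties":{"plan":{"type":"array"},"squeeze":{"type":"number"}},"required":["plan"]}

```bash
mkdir -p pics; cat > h.py <<'E'
import numpy as np, cv2
from plant import arm
def snap(n,f):
    im=arm.grab_frame(n); cv2.imwrite('pics/'+f,im[:,:,::-1]); return im
def cam(n,st=None):
    c=arm.camera_info(n)
    if n!='wrist': R=np.array(c['R']);t=np.array(c['t']); return c,R.T,-R.T@t
    H=np.array(c['hand_eye']); Rt=np.array(st['tcp_rot']); p=np.array(st['ee_pos'])
    return c,Rt@H[:3,:3],Rt@H[:3,3]+p
def ray(C,uv,z):
    c,R,o=C; d=R@np.array([(uv[0]-c['cx'])/c['fx'],(uv[1]-c['cy'])/c['fy'],1]); return o+d*(z-o[2])/d[2]
def proj(C,X):
    c,R,o=C; q=R.T@(np.array(X)-o); return np.array([c['fx']*q[0]/q[2]+c['cx'],c['fy']*q[1]/q[2]+c['cy']])
E
python3 - <<'E'
from h import *
s=arm.get_state(); print(s['clock'],s['ee_pos'],np.round(s['tcp_rot'],2))
a=snap('top','a.png'); b=snap('scene','b.png')
for n in('top','scene'):
  c,R,o=cam(n,s); print(n,c['fx'],o.round(),R.round(2).tolist())
print(arm.camera_info('wrist'))
cv2.imwrite('pics/ab.png',cv2.resize(np.hstack([a,b])[:,:,::-1],(800,300)))
E
```

```text
0.0 [148.29569996 657.76466086 222.79990969] [[-0.98  0.22 -0.  ]
 [ 0.22  0.98 -0.  ]
 [ 0.   -0.   -1.  ]]
top 401.92625171994337 [ 314.    2. 1376.] [[-0.02, -1.0, 0.09], [-1.0, 0.02, -0.01], [0.01, -0.09, -1.0]]
scene 363.1599896023166 [-178. -376.  872.] [[0.55, -0.63, 0.55], [-0.84, -0.42, 0.35], [0.02, -0.65, -0.76]]
{'fx': 284.4517903096497, 'fy': 284.4517903096497, 'cx': 256.2530848193982, 'cy': 185.42468762503674, 'hand_eye': array([[-1.27840137e-03, -9.53818290e-01, -3.00381482e-01,
         7.81423837e+01],
       [ 9.99998793e-01, -1.48465108e-03,  4.58375558e-04,
         9.63447760e-01],
       [-8.83168681e-04, -3.00380533e-01,  9.53819037e-01,
        -1.60843617e+02],
       [ 0.00000000e+00,  0.00000000e+00,  0.00000000e+00,
         1.00000000e+00]])}
```

View pics/a.png

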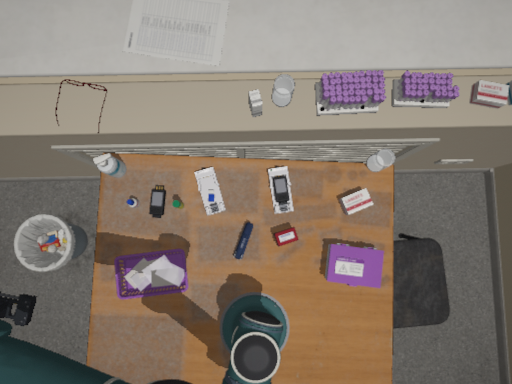

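View pics/b.png

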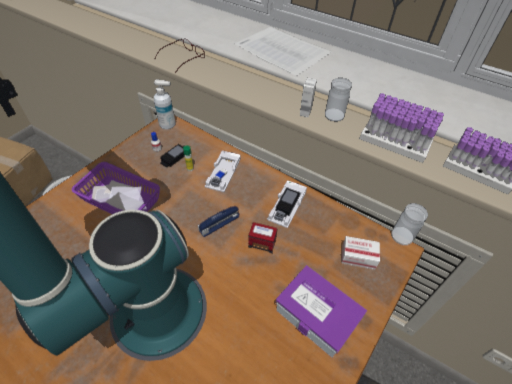

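The top view shows the empty cradle at about (210,191) with the blue eraser at (211,198). The pack is at (158,201), between the bottle (132,203) and the glue stick (176,203). The full cradle is at (281,190), and the area between the two cradles is free.

```bash
python3 - <<'E'
from h import *
C=cam('top'); 
for n,uv,z in [('cr',(210,191),6),('er',(211,198),17),('pack',(158,201),22),('bot',(132,203),72),('glue',(176,203),96),('full',(281,190),15),('white_tl',(199,170),6),('bl',(208,214),6)]: print(n,ray(C,uv,z).round())
a=cv2.imread('pics/a.png')[150:230,110:230]
cv2.imwrite('pics/c.png',cv2.resize(a,None,fx=6,fy=6,interpolation=2))
E
```

```text
cr [458. 140.   6.]
er [433. 136.  17.]
pack [426. 314.  22.]
bot [417. 387.  72.]
glue [412. 240.  96.]
full [ 455. -102.   15.]
white_tl [531. 177.   6.]
bl [379. 148.   6.]
```

View pics/c.png

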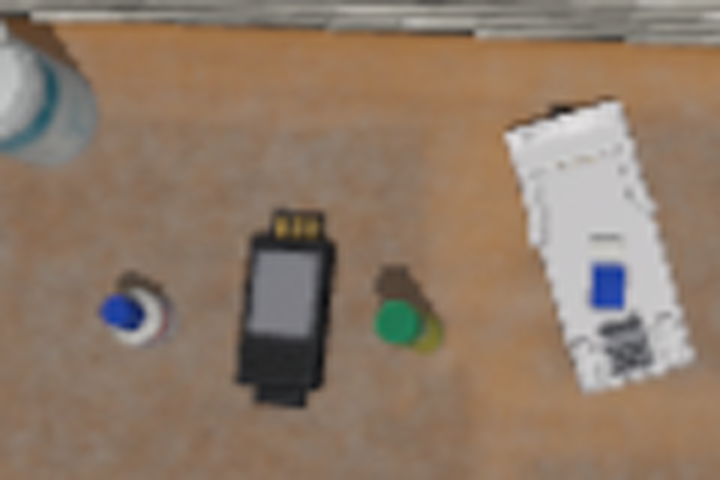

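{"name": "servo_tool", "arguments": {
  "plan": [
    [[11.3,-19.9,0],[0,0,4.8],0],
    [[11.3,-19.9,0],[0,0,4.8],0],
    [[11.3,-19.9,0],[0,0,4.8],0],
    [[11.3,-19.9,0],[0,0,4.8],0],
    [[11.3,-19.9,0],[0,0,4.8],0],
    [[11.3,-19.9,0],[0,0,4.8],0],
    [[11.3,-19.9,0],[0,0,4.8],0],
    [[11.3,-19.9,0],[0,0,4.8],0],
    [[11.3,-19.9,0],[0,0,4.8],0],
    [[11.3,-19.9,0],[0,0,4.8],0],
    [[11.3,-19.9,0],[0,0,4.8],0],
    [[11.3,-19.9,0],[0,0,4.8],0]
  ],
  "squeeze": 20
}}

```text
clock: 1.1
ee_pos: [395.5, 221.8, 223.9]
tcp_rot: [[-0.961, -0.278, 0.0], [-0.278, 0.961, 0.0], [-0.0, 0.0, -1.0]]
force: [0.7, -0.3, 0.0]
opening: 10.2
finger_force: 0.0
```

```bash
python3 - <<'E'
from h import *
s=arm.get_state(); print(s['clock'],s['ee_pos'],np.round(s['tcp_rot'],2),s['joint_positions'])
E
```

```text
1.1 [395.51203213 221.83433376 223.91731421] [[-0.96 -0.28  0.  ]
 [-0.28  0.96  0.  ]
 [-0.    0.   -1.  ]] [ 2.61394950e+01 -9.52665605e+00  1.17702516e+02  3.77397100e-07
  7.18210772e+01 -7.99716498e+01]
```

{"name": "servo_tool", "arguments": {
  "plan": [
    [[0.8,-1.6,-0.6],[0,0,0],0],
    [[0.8,-1.6,-0.6],[0,0,0],0],
    [[0.8,-1.6,-0.6],[0,0,0],0],
    [[0.8,-1.6,-0.6],[0,0,0],0],
    [[0.8,-1.6,-0.6],[0,0,0],0]
  ]
}}

```text
clock: 1.52
ee_pos: [414.9, 184.8, 209.2]
tcp_rot: [[-0.961, -0.278, -0.0], [-0.278, 0.961, 0.001], [0.0, 0.001, -1.0]]
force: [0.2, -0.3, 0.8]
opening: 0.4
finger_force: 0.0
```

```bash
python3 - <<'E'
from h import *
import pickle
s=arm.get_state(); w=snap('wrist','w1.png'); pickle.dump(s,open('w1.pkl','wb'))
print(s['clock'],s['ee_pos'],s['opening'])
C=cam('wrist',s)
for n,X in [('cr',(458,140,6)),('pack',(426,314,22))]: print(n,proj(C,X))
cv2.imwrite('pics/w1b.png',cv2.resize(w[:,:,::-1],(800,600),interpolation=2))
E
```

```text
1.5167 [414.85776016 184.82900871 209.17430802] 0.38758910975904676
cr [213.99014751 179.66197135]
pack [348.4561285  195.92759085]
```

View pics/w1b.png

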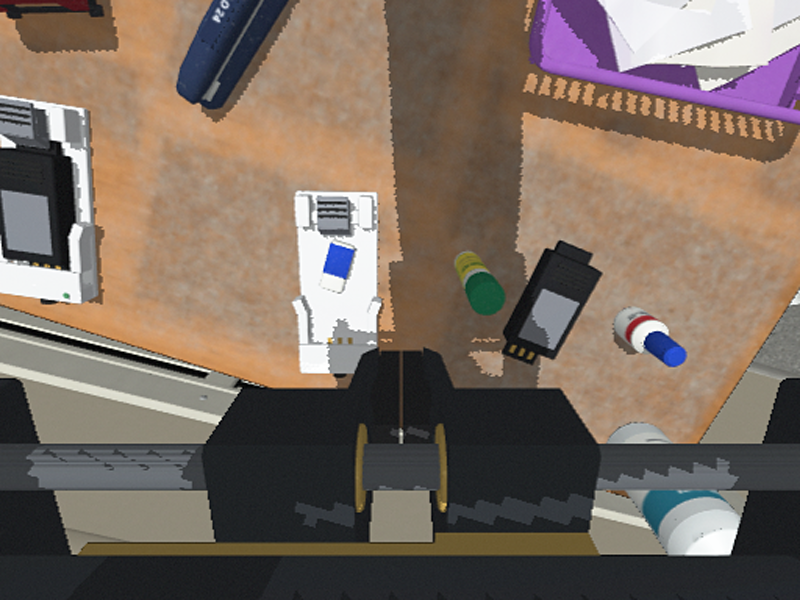

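The wrist view (800×600) shows the empty cradle with its catch at (333,213) and its lip end near y=345. The eraser is at about (336,266), the pack top at about (553,300) with the toe at (520,350), the glue stick at (480,285), and the bottle at (650,335).

```bash
cat > m1.py <<'E'
from h import *
import pickle
s=pickle.load(open('w1.pkl','rb')); C=cam('wrist',s); w=cv2.imread('pics/w1.png'); hsv=cv2.cvtColor(w,cv2.COLOR_BGR2HSV)
k=1.5625
white=((hsv[...,1]<40)&(hsv[...,2]>150)).astype(np.uint8)
L=[];Rr=[]
for v in range(152,188,4):
    r=np.where(white[v,180:255])[0]+180; L.append(ray(C,(r.min()-.5,v),6)); Rr.append(ray(C,(r.max()+.5,v),6))
L=np.array(L);Rr=np.array(Rr)
for P in (L,Rr):
    vx,vy,x0,y0=cv2.fitLine(P[:,:2].astype(np.float32),2,0,.01,.01).ravel(); print('side yaw',np.degrees(np.arctan2(vy,vx))%180,P.mean(0))
print('width',np.linalg.norm(L.mean(0)-Rr.mean(0)),'mid',(L.mean(0)+Rr.mean(0))/2)
blue=cv2.inRange(hsv,(105,120,60),(130,255,255)); blue[:, :190]=0; blue[:,240:]=0; blue[:140]=0;blue[190:]=0
c=max(cv2.findContours(blue,0,2)[0],key=cv2.contourArea); b=cv2.boxPoints(cv2.minAreaRect(c)); print('blue',[ray(C,p,17)[:2].round(1) for p in b])
for n,p,z in [('nearL',(296,193),23.5),('nearR',(377,193),23.5),('farL',(301,373),23),('farR',(379,373),6),('tip',(333,235),16),('catchback',(333,196),30),('er_end',(331,289),17),
 ('pTL',(560,242),7),('pTR',(591,253),7),('pBL',(545,250),22),('pBR',(602,272),22),('pFL',(505,328),22),('pFR',(565,348),22),('toe',(520,360),6)]: print(n,ray(C,np.array(p)/k,z).round(1))
E
python3 m1.py
```

```text
side yaw 15.800257 [451.0875195  106.74495112   6.        ]
side yaw 15.174521 [432.58340138 171.09368535   6.        ]
width 66.95641854441955 mid [441.83546044 138.91931823   6.        ]
blue [array([449.6, 128.6]), array([424.1, 129.9]), array([424.5, 149.6]), array([450.1, 148.8])]
nearL [392.4  96.6  23.5]
nearR [375.3 156.1  23.5]
farL [541.9 132.8  23. ]
farR [532.1 199.7   6. ]
tip [417.8 130.7  16. ]
catchback [385.9 125.1  30. ]
er_end [462.2 139.7  17. ]
pTL [373.5 312.    7. ]
pTR [375.  340.4   7. ]
pBL [381.4 296.8  22. ]
pBR [385.6 348.   22. ]
pFL [453.5 289.2  22. ]
pFR [456.7 345.   22. ]
toe [484.3 318.8   6. ]
```

{"name": "servo_tool", "arguments": {
  "plan": [
    [[0.8,-0.4,-5],[0,0,-15.1],0],
    [[0.8,-0.4,-5],[0,0,-15.1],0],
    [[0.8,-0.4,-5],[0,0,-15.1],0],
    [[0.8,-0.4,-5],[0,0,-15.1],0],
    [[0.8,-0.4,-5],[0,0,-15.1],0],
    [[0.8,-0.4,-5],[0,0,-15.1],0],
    [[0.8,-0.4,-5],[0,0,-15.1],0],
    [[0.8,-0.4,-5],[0,0,-15.1],0],
    [[0.8,-0.4,-5],[0,0,-15.1],0],
    [[0.8,-0.4,-5],[0,0,-15.1],0],
    [[0.8,-0.4,-5],[0,0,-15.1],0],
    [[0.8,-0.4,-5],[0,0,-15.1],0]
  ]
}}

```text
clock: 2.57
ee_pos: [435.0, 175.7, 84.5]
tcp_rot: [[-0.342, 0.94, 0.001], [0.94, 0.342, 0.0], [0.0, 0.001, -1.0]]
force: [0.1, 0.1, -0.3]
opening: 0.5
finger_force: 0.0
```

{"name": "servo_tool", "arguments": {
  "plan": [
    [[0,0,0],[0,0,-0.8],0],
    [[0,0,0],[0,0,-0.8],0],
    [[0,0,0],[0,0,-0.8],0]
  ]
}}

```text
clock: 2.82
ee_pos: [435.1, 175.2, 84.4]
tcp_rot: [[-0.269, 0.963, 0.0], [0.963, 0.269, 0.0], [0.0, 0.001, -1.0]]
force: [-0.3, -0.2, -0.6]
opening: 0.5
finger_force: 0.0
```

```bash
python3 - <<'E'
from h import *
import pickle
s=pickle.load(open('w1.pkl','rb')); C=cam('wrist',s)
print('glue cap far/near', ray(C,np.array((487,293))/1.5625,96), 'bottle cap',ray(C,np.array((666,348))/1.5625,70))
s=arm.get_state();print(s['ee_pos'],np.degrees(np.arctan2(*np.array(s['tcp_rot'])[[1,0],0])),s['joint_positions'].round() if hasattr(s['joint_positions'],'round') else s['joint_positions'])
E
```

```text
glue cap far/near [408.30583824 241.64733623  96.        ] bottle cap [418.62754478 390.29326414  70.        ]
[435.13021861 175.20723083  84.41935247] 105.63113234534572 [ 19.   0. 124.   0.  55.   3.]
```

{"name": "servo_tool", "arguments": {
  "plan": [
    [[0,0,-1.4],[0,0,0],0],
    [[0,0,-2.2],[0,0,0],0],
    [[0,0,-2.55],[0,0,0],0],
    [[0,0,-2.55],[0,0,0],0]
  ]
}}

```text
clock: 3.15
ee_pos: [432.9, 173.6, 18.2]
tcp_rot: [[-0.267, 0.964, -0.005], [0.964, 0.267, -0.002], [-0.0, -0.005, -1.0]]
force: [-0.4, 0.2, -0.2]
opening: 0.3
finger_force: 0.0
```

{"name": "servo_tool", "arguments": {
  "plan": [
    [[0.1,-0.35,0],[0,0,0],0],
    [[0.2,-0.7,0],[0,0,0],0],
    [[0.3,-1.05,0],[0,0,0],0],
    [[0.4,-1.4,0],[0,0,0],0],
    [[0.5,-1.75,0],[0,0,0],0],
    [[0.6,-2.1,0],[0,0,0],0],
    [[0.7,-2.5,0],[0,0,0],0],
    [[0.8,-2.9,0],[0,0,0],0],
    [[0.9,-3.3,0],[0,0,0],0],
    [[1.0,-3.6,0],[0,0,0],0],
    [[1.0,-3.8,0],[0,0,0],0],
    [[1.0,-3.8,0],[0,0,0],0]
  ]
}}

```text
clock: 4.15
ee_pos: [460.3, 77.8, 20.3]
tcp_rot: [[-0.263, 0.965, -0.0], [0.965, 0.263, -0.0], [-0.0, -0.0, -1.0]]
force: [-0.3, -1.1, -0.0]
opening: 0.5
finger_force: 0.0
```

{"name": "servo_tool", "arguments": {
  "plan": [
    [[0,0,2],[0,0,0],0],
    [[0,0,4],[0,0,0],70],
    [[-1,0,7],[0,0,2],70],
    [[-1,0,7],[0,0,3],70],
    [[-1,0,7],[0,0,4],70],
    [[-1,0,7],[0,0,5],70],
    [[-1,0,7],[0,0,6],70],
    [[-1,0,7],[0,0,7],70],
    [[-1,0,7],[0,0,8],70],
    [[-1,0,7],[0,0,9],70],
    [[-1,0,7],[0,0,10],70],
    [[-1,0,7],[0,0,11],70]
  ]
}}

```text
clock: 5.15
ee_pos: [434.9, 79.2, 195.1]
tcp_rot: [[-0.989, 0.145, -0.0], [0.145, 0.989, 0.0], [0.0, 0.0, -1.0]]
force: [0.2, -0.2, -0.9]
opening: 69.8
finger_force: 0.0
```

```bash
python3 - <<'E'
from h import *
import pickle
s=arm.get_state(); w=snap('wrist','w2.png'); pickle.dump(s,open('w2.pkl','wb'))
cv2.imwrite('pics/w2b.png',cv2.resize(w[:,:,::-1],(800,600),interpolation=2))
print(s['ee_pos'],np.degrees(np.arctan2(*np.array(s['tcp_rot'])[[1,0],0])))
E
```

```text
[434.93106573  79.17638721 195.14756904] 171.67536239760977
```

View pics/w2b.png

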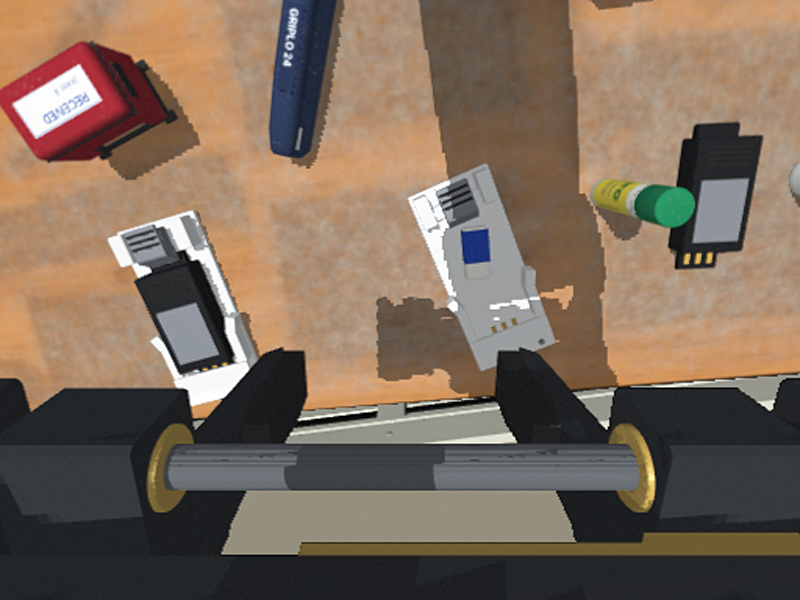

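The eraser, at (476,252), is still in the cradle. I'll measure where it lies.

```bash
cat > m2.py <<'E'
from h import *
import pickle
s=pickle.load(open('w2.pkl','rb')); C=cam('wrist',s); k=1.5625
yaw=np.radians(15.5);o=np.array([464.5,145]);R=np.array([[np.cos(yaw),-np.sin(yaw)],[np.sin(yaw),np.cos(yaw)]])
for n,p,z in [('er',(476,252),17),('nearL',(409,198),6),('nearR',(487,165),23.5),('tip',(466,219),16),('sideR a',(511,215),6),('sideR b',(524,255),6),('sideL a',(421,225),6),('sideL b',(449,290),6),('far R',(555,342),23),('farL',(483,370),23),('c1',(460,230),17),('c2',(488,226),17),('c3',(492,274),17),('c4',(466,278),17)]:
  P=ray(C,np.array(p)/k,z); print(n,P.round(1),'cradle',(R.T@(P[:2]-o)).round(1))
E
python3 m2.py
```

```text
er [441.6 139.   17. ] cradle [-23.7   0.3]
nearL [394.1  93.2   6. ] cradle [-81.7 -31.1]
nearR [377.3 152.   23.5] cradle [-82.1  30.1]
tip [415. 134.  16.] cradle [-50.6   2.6]
sideR a [418.8 170.5   6. ] cradle [-37.3  36.8]
sideR b [452.4 178.5   6. ] cradle [-2.7 35.6]
sideL a [416.2  99.6   6. ] cradle [-58.6 -30.8]
sideL b [473.  115.4   6. ] cradle [  0.2 -30.8]
far R [524.3 194.7  23. ] cradle [70.9 31.9]
farL [541.  134.3  23. ] cradle [ 70.8 -30.8]
c1 [422.6 128.5  17. ] cradle [-44.8  -4.7]
c2 [422.7 150.   17. ] cradle [-39.  16.]
c3 [461.1 149.8  17. ] cradle [-2.   5.5]
c4 [461.4 129.1  17. ] cradle [ -7.2 -14.5]
```

{"name": "servo_tool", "arguments": {
  "plan": [
    [[0,3.8,0],[0,0,-11],0],
    [[0,3.8,0],[0,0,-11],0],
    [[0,3.8,0],[0,0,-11],0],
    [[0,3.8,-4.4],[0,0,-11],0],
    [[0,3.8,-4.4],[0,0,-11],0],
    [[0,3.8,-4.4],[0,0,-11],0],
    [[0,3.8,-4.4],[0,0,-11],0],
    [[0,3.8,-4.4],[0,0,-11],0],
    [[0,3.8,-4.4],[0,0,-11],0],
    [[0,3.8,-4.4],[0,0,-11],0],
    [[0,3.8,-4.4],[0,0,-11],0],
    [[0,3.8,-4.4],[0,0,-11],0]
  ]
}}

```text
clock: 6.2
ee_pos: [435.1, 174.0, 85.2]
tcp_rot: [[-0.266, 0.964, -0.0], [0.964, 0.266, 0.0], [0.0, -0.0, -1.0]]
force: [-0.3, 0.8, 0.0]
opening: 0.5
finger_force: 0.0
```

{"name": "servo_tool", "arguments": {
  "plan": [
    [[0,0,-1.4],[0,0,0],0],
    [[0,0,-2.2],[0,0,0],0],
    [[0,0,-2.6],[0,0,0],0],
    [[0.1,-0.3,-2.6],[0,0,0],0],
    [[0.2,-0.6,-2.6],[0,0,0],0],
    [[0.3,-0.9,-2.6],[0,0,0],0],
    [[0.3,-1.2,-2.6],[0,0,0],0],
    [[0.4,-1.5,-2.6],[0,0,0],0],
    [[0.4,-1.5,-2.6],[0,0,0],0]
  ]
}}

```text
clock: 6.95
ee_pos: [446.5, 135.0, 21.3]
tcp_rot: [[-0.263, 0.965, 0.002], [0.965, 0.263, 0.0], [-0.0, 0.002, -1.0]]
force: [-0.1, 0.2, 0.1]
opening: 0.8
finger_force: 0.0
```

```bash
python3 - <<'E'
from h import *
b=snap('scene','b2.png'); w=snap('wrist','w3.png'); s=arm.get_state()
b=b[140:240,130:290][:,:,::-1]; 
cv2.imwrite('pics/bw.png',np.hstack([cv2.resize(b,(400,250)),cv2.resize(w[:,:,::-1],(400,300))[:250]]))
print(s['ee_pos'],s['force'],s['opening'])
E
```

```text
[445.92026767 135.8831685   20.98057267] [-0.76282134 -0.03150945 -0.54868033] 0.5386028220428586
```

View pics/bw.png

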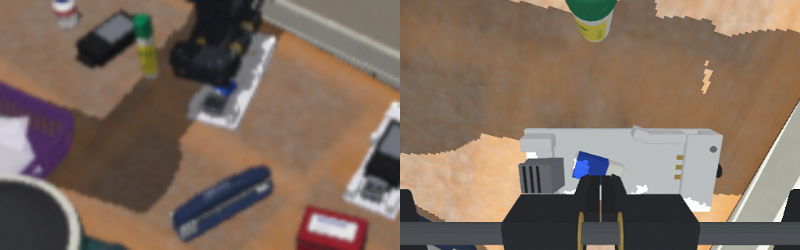

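The eraser still shows on the camera's (+y) side of the fingertips, at about (598,165) in the right half. I'll compute its position from this frame.

```bash
python3 - <<'E'
from h import *
s=arm.get_state();C=cam('wrist',s); w=cv2.imread('pics/w3.png')
yaw=np.radians(15.5);o=np.array([464.5,145]);R=np.array([[np.cos(yaw),-np.sin(yaw)],[np.sin(yaw),np.cos(yaw)]])
cr=lambda P:(R.T@(P[:2]-o)).round(1)
f=512/400
for n,p,z in [('blue TL',(578,152),17),('blue TR',(608,157),17),('white end R',(624,165),17),('blue BL',(573,176),17),('tray near edge L',(521,131),6),('tray R',(720,131),6),('tip',(565,185),16)]:
  P=ray(C,((p[0]-400)*f,p[1]*f),z);print(n,P.round(1),cr(P))
print('tcp',cr(np.array(s['ee_pos'])))
cv2.imwrite('pics/w3c.png',cv2.resize(w[150:290,140:360],None,fx=3.5,fy=3.5,interpolation=2))
E
```

```text
blue TL [423.8 151.9  17. ] [-37.4  17.5]
blue TR [447.7 154.   17. ] [-13.8  13.2]
white end R [461.9 150.8  17. ] [-1.   6.3]
blue BL [424.7 130.7  17. ] [-42.2  -3.1]
tray near edge L [374.7 153.3   6. ] [-84.3  32. ]
tray R [531.  195.7   6. ] [77.6 31.1]
tip [420.1 120.5  16. ] [-49.3 -11.7]
tcp [-20.3  -3.8]
```

View pics/w3c.png

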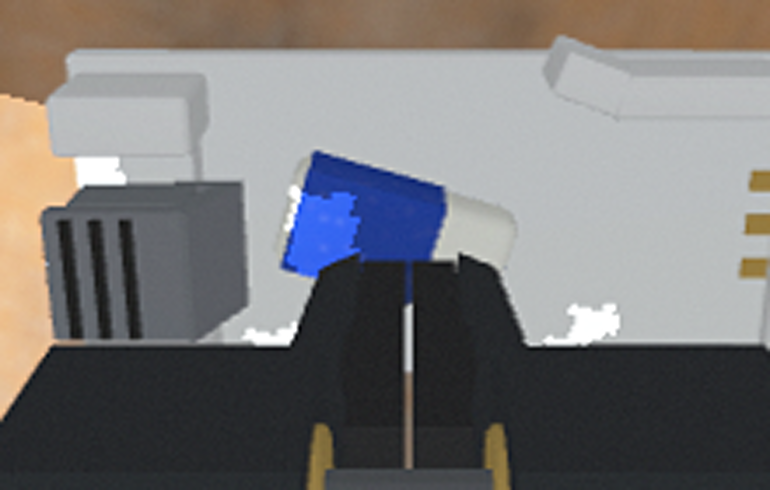

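The fingertips hide part of the eraser, yet it hasn't moved. They seem to be riding above it or not making contact, so I'll probe downward gently.

{"name": "servo_tool", "arguments": {
  "plan": [
    [[0,0,-0.04],[0,0,0],0],
    [[0,0,-0.08],[0,0,0],0],
    [[0,0,-0.08],[0,0,0],0]
  ]
}}

```text
clock: 7.3
ee_pos: [445.0, 136.5, 18.1]
tcp_rot: [[-0.265, 0.964, -0.0], [0.964, 0.265, -0.0], [0.0, -0.0, -1.0]]
force: [-1.0, 0.1, -0.4]
opening: 0.4
finger_force: 0.0
```

{"name": "servo_tool", "arguments": {
  "plan": [
    [[0,0,-0.04],[0,0,0],0],
    [[0,0,-0.08],[0,0,0],0],
    [[0,0,-0.08],[0,0,0],0]
  ]
}}

```text
clock: 7.55
ee_pos: [445.0, 136.4, 16.0]
tcp_rot: [[-0.265, 0.964, -0.001], [0.964, 0.265, -0.0], [0.0, -0.001, -1.0]]
force: [0.2, 0.4, -0.2]
opening: 0.6
finger_force: 0.0
```

{"name": "servo_tool", "arguments": {
  "plan": [
    [[0,0,-0.04],[0,0,0],0],
    [[0,0,-0.08],[0,0,0],0],
    [[0,0,-0.12],[0,0,0],0],
    [[0,0,-0.12],[0,0,0],0]
  ]
}}

```text
clock: 7.88
ee_pos: [445.1, 136.3, 13.1]
tcp_rot: [[-0.265, 0.964, -0.0], [0.964, 0.265, -0.0], [0.0, -0.0, -1.0]]
force: [0.0, -0.4, -0.1]
opening: 0.7
finger_force: 0.0
```

```bash
python3 - <<'E'
from h import *
w=snap('wrist','w4.png'); s=arm.get_state()
print(s['ee_pos'],s['force'],s['opening'],s['joint_positions'])
cv2.imwrite('pics/w4c.png',cv2.resize(w[150:290,140:360][:,:,::-1],None,fx=3.5,fy=3.5,interpolation=2))
E
```

```text
[445.12605968 136.27249879  13.17305175] [0.32075126 0.04445612 0.12338458] 0.227522389517047 [ 1.39552413e+01  6.38984207e+00  1.27363845e+02  4.52897698e-04
  4.62687671e+01 -1.39098414e+00]
```

View pics/w4c.png

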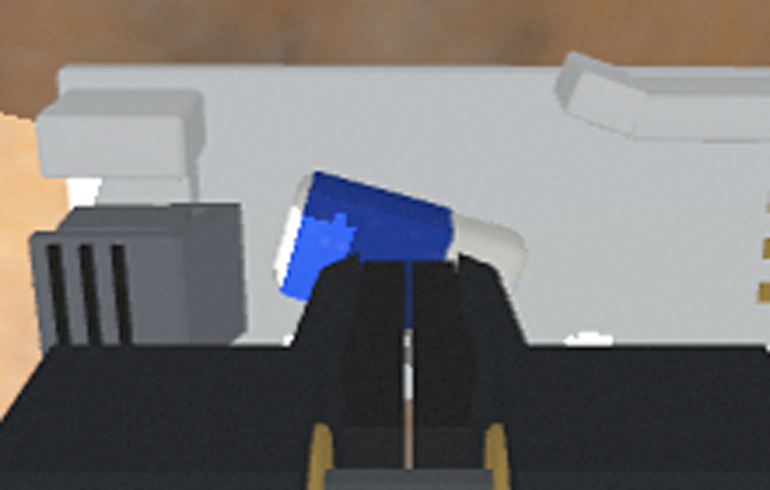

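{"name": "servo_tool", "arguments": {
  "plan": [
    [[0,0,-0.04],[0,0,0],0],
    [[0,0,-0.08],[0,0,0],0],
    [[0,0,-0.12],[0,0,0],0],
    [[0,0,-0.12],[0,0,0],0]
  ]
}}

```text
clock: 8.27
ee_pos: [445.1, 136.3, 10.1]
tcp_rot: [[-0.265, 0.964, -0.0], [0.964, 0.265, -0.0], [0.0, -0.0, -1.0]]
force: [-0.9, 1.1, 0.3]
opening: 0.5
finger_force: 0.0
```

{"name": "servo_tool", "arguments": {
  "plan": [
    [[0,0,-0.04],[0,0,0],0],
    [[0,0,-0.08],[0,0,0],0],
    [[0,0,-0.1],[0,0,0],0],
    [[0,0,-0.1],[0,0,0],0]
  ]
}}

```text
clock: 8.6
ee_pos: [445.1, 136.3, 7.7]
tcp_rot: [[-0.265, 0.964, -0.0], [0.964, 0.265, -0.0], [0.0, -0.0, -1.0]]
force: [0.3, -0.4, 0.3]
opening: 0.3
finger_force: 0.0
```

{"name": "servo_tool", "arguments": {
  "plan": [
    [[0,0,-0.04],[0,0,0],0],
    [[0,0,-0.08],[0,0,0],0],
    [[0,0,-0.12],[0,0,0],0],
    [[0,0,-0.12],[0,0,0],0]
  ]
}}

```text
clock: 8.93
ee_pos: [445.1, 136.3, 4.6]
tcp_rot: [[-0.265, 0.964, -0.0], [0.964, 0.265, -0.0], [0.0, -0.0, -1.0]]
force: [0.4, 0.2, 0.1]
opening: 0.4
finger_force: 0.0
```

{"name": "servo_tool", "arguments": {
  "plan": [
    [[0,0,-0.04],[0,0,0],0],
    [[0,0,-0.08],[0,0,0],0],
    [[0,0,-0.08],[0,0,0],0]
  ]
}}

```text
clock: 9.18
ee_pos: [445.4, 136.4, 2.9]
tcp_rot: [[-0.265, 0.964, 0.0], [0.964, 0.265, 0.0], [-0.0, 0.0, -1.0]]
force: [-0.5, 1.1, 0.5]
opening: 0.2
finger_force: 0.0
```

{"name": "servo_tool", "arguments": {
  "plan": [
    [[0,0,-0.04],[0,0,0],0],
    [[0,0,-0.08],[0,0,0],0],
    [[0,0,-0.08],[0,0,0],0]
  ]
}}

```text
clock: 9.43
ee_pos: [445.5, 136.4, 2.7]
tcp_rot: [[-0.265, 0.964, -0.001], [0.964, 0.265, -0.0], [-0.0, -0.001, -1.0]]
force: [-7.1, -1.2, 18.9]
opening: 0.4
finger_force: 9.4
```

Contact came on the eraser top (z=17) at reported z≈2.8. The true fingertips are therefore about 14 mm behind the reported TCP, not 11 ahead, and this agrees with where the tips appear in the image. I'll use tip z = reported z + 14 from here on and redo the sweep.

{"name": "servo_tool", "arguments": {
  "plan": [
    [[0,0,1],[0,0,0],0],
    [[-0.4,1.4,1],[0,0,0],0],
    [[-0.4,1.4,1],[0,0,0],0],
    [[-0.4,1.4,0.4],[0,0,0],0],
    [[-0.4,1.4,-0.2],[0,0,0],0],
    [[-0.4,1.4,-0.2],[0,0,0],0],
    [[-0.4,1.4,-0.2],[0,0,0],0]
  ]
}}

```text
clock: 10.02
ee_pos: [433.9, 170.9, -5.1]
tcp_rot: [[-0.265, 0.964, -0.003], [0.964, 0.265, -0.001], [-0.0, -0.003, -1.0]]
force: [-0.8, -0.4, 0.8]
opening: 0.4
finger_force: 0.0
```

{"name": "servo_tool", "arguments": {
  "plan": [
    [[0.1,-0.35,0],[0,0,0],0],
    [[0.2,-0.7,0],[0,0,0],0],
    [[0.3,-1.05,0],[0,0,0],0],
    [[0.4,-1.4,0],[0,0,0],0],
    [[0.5,-1.75,0],[0,0,0],0],
    [[0.6,-2.1,0],[0,0,0],0],
    [[0.7,-2.5,0],[0,0,0],0],
    [[0.8,-2.9,0],[0,0,0],0],
    [[0.9,-3.3,0],[0,0,0],0],
    [[1.0,-3.6,0],[0,0,0],0],
    [[1.0,-3.6,0],[0,0,0],0]
  ]
}}

```text
clock: 10.93
ee_pos: [460.9, 79.9, -4.1]
tcp_rot: [[-0.263, 0.965, 0.0], [0.965, 0.263, -0.0], [-0.0, 0.0, -1.0]]
force: [0.8, 0.7, 0.0]
opening: 0.6
finger_force: 0.0
```

```bash
python3 - <<'E'
from h import *
s=arm.get_state();C=cam('wrist',s);w=snap('wrist','w5.png')
T=cam('top'); a=snap('top','a2.png')
h=cv2.cvtColor(a,cv2.COLOR_RGB2HSV); m=cv2.inRange(h,(108,150,90),(125,255,255)); m[:,:185]=0;m[:,270:]=0;m[:150]=0;m[230:]=0
n,_,st,ce=cv2.connectedComponentsWithStats(m); print([(st[i,4],ce[i].round(1),ray(T,ce[i],11).round(1)) for i in range(1,n)])
print(s['ee_pos'],s['force'])
E
```

```text
[]
[460.89108858  79.9228592   -4.09582728] [0.75619847 0.68122268 0.01825558]
```

{"name": "servo_tool", "arguments": {
  "plan": [
    [[0,0,4],[0,0,0],0],
    [[0,0,7.5],[0,0,2],0],
    [[0,0,7.5],[0,0,3],0],
    [[0,0,7.5],[0,0,4],0],
    [[0,0,7.5],[0,0,5],0],
    [[-1.4,8.8,7.5],[0,0,11.8],70],
    [[-1.4,8.8,7.5],[0,0,11.8],70],
    [[-1.4,8.8,7.5],[0,0,11.8],70],
    [[-1.4,8.8,7.5],[0,0,11.8],70],
    [[-1.4,8.8,7.5],[0,0,11.8],70],
    [[-1.4,8.8,7.5],[0,0,11.8],70],
    [[-1.4,8.8,7.5],[0,0,11.8],70]
  ]
}}

```text
clock: 12.03
ee_pos: [424.0, 305.1, 183.3]
tcp_rot: [[-0.998, 0.059, -0.0], [0.059, 0.998, 0.001], [0.0, 0.001, -1.0]]
force: [0.2, 0.2, 0.2]
opening: 44.9
finger_force: 0.0
```

{"name": "servo_tool", "arguments": {
  "plan": [
    [[0,0,0],[0,0,0.3],70],
    [[0,0,0],[0,0,0.3],70]
  ]
}}

```text
clock: 12.2
ee_pos: [424.7, 301.3, 183.0]
tcp_rot: [[-0.999, 0.036, -0.001], [0.036, 0.999, -0.001], [0.001, -0.001, -1.0]]
force: [-0.9, 0.3, 0.8]
opening: 57.8
finger_force: 0.0
```

```bash
python3 - <<'E'
from h import *
import pickle
s=arm.get_state(); w=snap('wrist','w6.png'); pickle.dump(s,open('w6.pkl','wb'))
print(s['clock'],s['ee_pos'],np.degrees(np.arctan2(*np.array(s['tcp_rot'])[[1,0],0])),s['joint_positions'])
cv2.imwrite('pics/w6b.png',cv2.resize(w[:,:,::-1],(800,600),interpolation=2))
E
```

```text
12.2 [424.7089833  301.25266312 182.957578  ] 177.95583959339342 [ 3.26230268e+01  1.49546880e-01  1.13230246e+02 -2.44016489e-02
  6.66814847e+01 -5.53231592e+01]
```

View pics/w6b.png

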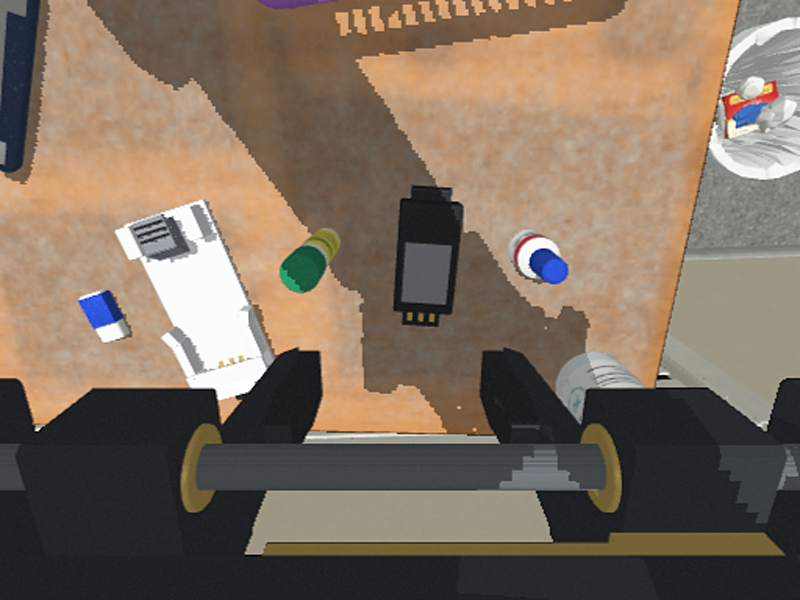

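The eraser now lies on the desk at (103,317), off the cradle. The pack's block corners are about (400,199), (462,205), (452,315) and (394,308). The glue cap is at (302,271) and the bottle cap at (555,268).

```bash
python3 - <<'E'
from h import *
import pickle
s=pickle.load(open('w6.pkl','rb')); C=cam('wrist',s); k=1.5625
r=lambda p,z: ray(C,np.array(p)/k,z)
B=[r(p,22)[:2] for p in [(400,199),(462,205),(452,315),(394,308)]]
t=(B[0]+B[1])/2; f=(B[2]+B[3])/2
print('block',np.round(B,1),'len',np.linalg.norm(f-t),'wid',np.linalg.norm(B[0]-B[1]),np.linalg.norm(B[2]-B[3]))
toe=(r((403,325),6)+r((438,328),6))/2; tail=(r((413,186),7)+r((452,188),7))/2
print('toe',toe,'tail',tail,np.linalg.norm(toe-tail))
ax=(toe-tail)[:2]; yaw=np.arctan2(ax[1],ax[0]); y2=np.arctan2(*(f-t)[::-1]); print('yaw',np.degrees([yaw,y2]))
R=lambda a:np.array([[np.cos(a),-np.sin(a)],[np.sin(a),np.cos(a)]])
o1=t+R(y2)@[45,0]; o2=f-R(y2)@[40,0]; o3=((toe+tail)/2)[:2]-R(yaw)@[1,0]; print('orig',o1,o2,o3)
o=(o1+o2)/2; a=y2
for n,p,z in [('glue cap',(302,271),96),('bottle cap',(555,270),70),('bottle base',(522,243),10),('glue base',(330,238),3)]:
  P=r(p,z); print(n,P.round(1),'pack',(R(a).T@(P[:2]-o)).round(1))
c=np.array([464.5,145]);
for n,p,z in [('sideR a',(212,212),23.5),('tailL',(116,228),6),('tailR',(206,200),23.5),('sideR',(241,268),6),('sideL',(151,290),6),('tip',(173,257),16),('er',(103,317),11),('farL',(217,399),23),('farR',(271,370),23)]:
  P=r(p,z); print(n,P.round(1),(R(np.radians(15.5)).T@(P[:2]-c)).round(1))
E
```

```text
block [[380.3 303.6]
 [386.1 347.9]
 [470.  340.5]
 [462.6 296. ]] len 83.44514148860537 wid 44.603018794962026 45.17125777429921
toe [485.21175808 316.52531318   6.        ] tail [373.95048794 327.96838961   7.        ] 111.85264517061749
yaw [-5.87214932 -5.1640393 ]
orig [428.00887855 321.70502027] [426.46033108 321.84496922] [428.58637034 322.34916041]
glue cap [411.4 246.   96. ] pack [ -9.  -76.9]
bottle cap [423.5 400.9  70. ] pack [-10.9  78.4]
bottle base [417.9 395.3  10. ] pack [-15.9  72.4]
glue base [410.  248.2   3. ] pack [-10.6 -74.8]
sideR a [384.3 168.8  23.5] [-70.9  44.3]
tailL [395.7  86.1   6. ] [-82.  -38.4]
tailR [375.7 165.9  23.5] [-80.   43.9]
sideR [430.6 176.9   6. ] [-24.1  39.8]
sideL [446.  102.6   6. ] [-29.2 -35.9]
tip [417.7 130.6  16. ] [-49.   -1.4]
er [465.6  62.6  11. ] [-21.  -79.7]
farL [536.1 147.7  23. ] [ 69.7 -16.6]
farR [511.4 195.2  23. ] [58.6 35.8]
```

{"name": "servo_tool", "arguments": {
  "plan": [
    [[1.2,0.7,-1],[0.2,2.5,-0.6],64],
    [[1.2,0.7,-2],[0.2,2.5,-0.6],64],
    [[1.2,0.7,-2.9],[0.2,2.5,-0.6],64],
    [[1.2,0.7,-2.9],[0.2,2.5,-0.6],64],
    [[1.2,0.7,-2.9],[0.2,2.5,-0.6],64]
  ]
}}

```text
clock: 12.67
ee_pos: [454.4, 317.1, 109.2]
tcp_rot: [[-0.96, 0.102, -0.261], [0.099, 0.995, 0.027], [0.263, 0.0, -0.965]]
force: [0.7, -0.8, 0.4]
opening: 63.9
finger_force: 0.0
```

```bash
python3 - <<'E'
from h import *
import pickle
s=pickle.load(open('w6.pkl','rb')); C=cam('wrist',s); k=1.5625
for p in [(557,400),(590,353),(640,375)]: print(p,[ray(C,np.array(p)/k,z)[:2].round() for z in (0,60,120)])
T=cam('top')
for p in [(126,173),(120,180),(105,163)]: print(p,[ray(T,p,z)[:2].round() for z in (0,60,120,160)])
s=arm.get_state(); Rt=np.array(s['tcp_rot']); g=np.array(s['ee_pos'])-33*Rt[:,2]; print('grasp',g,s['ee_pos'],Rt.round(3).tolist(),s['opening'])
tgt=np.array([463.5,318.5,23.2]); print('delta units',(tgt-g)/25)
E
```

```text
(557, 400) [array([561., 435.]), array([524., 413.]), array([487., 390.])]
(590, 353) [array([517., 460.]), array([487., 433.]), array([458., 406.])]
(640, 375) [array([540., 505.]), array([506., 470.]), array([472., 435.])]
(126, 173) [array([527., 430.]), array([517., 411.]), array([508., 392.]), array([502., 380.])]
(120, 180) [array([503., 450.]), array([495., 431.]), array([486., 411.]), array([481., 398.])]
(105, 163) [array([563., 503.]), array([552., 481.]), array([541., 459.]), array([534., 444.])]
grasp [463.07528155 316.19480343 141.07188124] [454.44787822 317.08685061 109.23209223] [[-0.96, 0.102, -0.261], [0.099, 0.995, 0.027], [0.263, 0.0, -0.965]] 63.93960665276258
delta units [ 0.01698874  0.09220786 -4.71487525]
```

{"name": "servo_tool", "arguments": {
  "plan": [
    [[0,0.1,-0.8],[0,0,0],64],
    [[0,0.1,-1.6],[0,0,0],64],
    [[0,0.1,-2.4],[0,0,0],64],
    [[0,0.1,-3.2],[0,0,0],64],
    [[0,0.1,-3.8],[0,0,0],64],
    [[0,0.1,-4.2],[0,0,0],64],
    [[0,0.1,-4.5],[0,0,0],64],
    [[0,0.1,-4.7],[0,0,0],64],
    [[0,0.1,-4.7],[0,0,0],64]
  ]
}}

```text
clock: 13.42
ee_pos: [455.2, 321.4, -6.4]
tcp_rot: [[-0.961, 0.099, -0.258], [0.095, 0.995, 0.029], [0.259, 0.003, -0.966]]
force: [-0.3, 0.3, 0.2]
opening: 64.0
finger_force: 0.0
```

{"name": "servo_tool", "arguments": {
  "plan": [
    [[0,0,0],[0,0,0],30],
    [[0,0,0],[0,0,0],30],
    [[0,0,0],[0,0,0],30],
    [[0,0,0],[0,0,0],30],
    [[0,0,0],[0,0,0],30],
    [[0,0,0],[0,0,0],30]
  ],
  "squeeze": 40
}}

```text
clock: 13.92
ee_pos: [456.0, 321.5, -5.7]
tcp_rot: [[-0.961, 0.099, -0.257], [0.095, 0.995, 0.029], [0.258, 0.004, -0.966]]
force: [0.6, -1.5, 6.2]
opening: 45.7
finger_force: 39.9
```

{"name": "servo_tool", "arguments": {
  "plan": [
    [[0,0,0.4],[0,0,0],30],
    [[0,0,1],[0,0,0],30],
    [[0,0,1.8],[0,0,0],30],
    [[0,0,2.6],[0,0,0],30],
    [[0,0,3.4],[0,0,0],30],
    [[0,0,4.2],[0,0,0],30],
    [[0,0,5],[0,0,0],30],
    [[0,0,5.8],[0,0,0],30],
    [[0,0,6.2],[0,0,0],30],
    [[0,0,6.2],[0,0,0],30]
  ]
}}

```text
clock: 14.75
ee_pos: [456.7, 322.3, 151.0]
tcp_rot: [[-0.962, 0.099, -0.254], [0.094, 0.995, 0.031], [0.256, 0.006, -0.967]]
force: [-0.2, 0.2, -1.3]
opening: 45.6
finger_force: 39.9
```

```bash
python3 - <<'E'
from h import *
import pickle
s=arm.get_state(); w=snap('wrist','w7.png'); pickle.dump(s,open('w7.pkl','wb'))
print(s['clock'],s['ee_pos'],s['opening'],s['finger_force'])
cv2.imwrite('pics/w7b.png',cv2.resize(w[:,:,::-1],(640,480),interpolation=2))
E
```

```text
14.75 [456.72195626 322.29475551 151.0499901 ] 45.619946588097235 39.86254334449768
```

View pics/w7b.png

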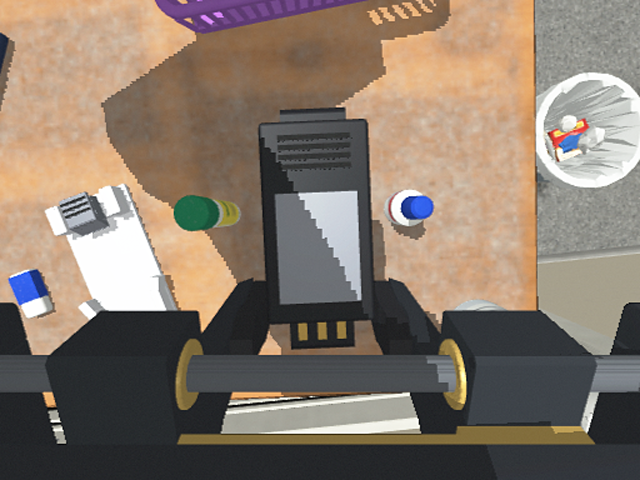

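I've used all ten picture views, so from here I'll measure numerically. The last view shows the pack held level at its toe end, with the glue stick, bottle and eraser undisturbed. The gripper body would foul the bystanders at the proper grip, so I'll set the pack down between the cradles and regrip there.

{"name": "servo_tool", "arguments": {
  "plan": [
    [[0,-0.5,0],[0,0,0],30],
    [[0,-1.5,0],[0,0,0],30],
    [[0,-2.8,0],[0,0,0],30],
    [[0,-4.1,0],[0,0,0],30],
    [[0,-5.4,0],[0,0,0],30],
    [[0,-6.7,0],[0,0,0],30],
    [[-0.1,-8,0],[0,0,0],30],
    [[-0.1,-9.3,0],[0,0,0],30],
    [[-0.1,-10.6,0],[0,0,0],30],
    [[-0.1,-11.9,0],[0,0,0],30],
    [[-0.1,-12.8,0],[0,0,0],30],
    [[-0.1,-13.2,0],[0,0,0],30]
  ]
}}

```text
clock: 15.8
ee_pos: [450.9, -11.8, 146.6]
tcp_rot: [[-0.96, 0.102, -0.261], [0.098, 0.995, 0.029], [0.263, 0.002, -0.965]]
force: [0.1, -0.1, -1.8]
opening: 45.5
finger_force: 39.9
```

{"name": "servo_tool", "arguments": {
  "plan": [
    [[0,0,-0.4],[0,0,0],30],
    [[0,0,-1.2],[0,0,0],30],
    [[0,0,-2.2],[0,0,0],30],
    [[0,0,-3.2],[0,0,0],30],
    [[0,0,-4.2],[0,0,0],30],
    [[0,0,-5],[0,0,0],30],
    [[0,0,-5.5],[0,0,0],30],
    [[0,0,-5.8],[0,0,0],30],
    [[0,0,-6],[0,0,0],30],
    [[0,0,-6],[0,0,0],30]
  ]
}}

```text
clock: 16.63
ee_pos: [452.3, -8.2, -2.4]
tcp_rot: [[-0.961, 0.099, -0.259], [0.095, 0.995, 0.029], [0.261, 0.003, -0.965]]
force: [-0.0, 0.4, -1.7]
opening: 45.5
finger_force: 39.9
```

{"name": "servo_tool", "arguments": {
  "plan": [
    [[0,0,-0.06],[0,0,0],30],
    [[0,0,-0.12],[0,0,0],30],
    [[0,0,-0.14],[0,0,0],30],
    [[0,0,-0.14],[0,0,0],30]
  ]
}}

```text
clock: 16.97
ee_pos: [453.4, -8.7, -4.5]
tcp_rot: [[-0.961, 0.099, -0.257], [0.095, 0.995, 0.029], [0.258, 0.003, -0.966]]
force: [-0.8, 0.4, -2.7]
opening: 45.6
finger_force: 39.9
```

{"name": "servo_tool", "arguments": {
  "plan": [
    [[0,0,0],[0,0,0],56],
    [[0,0,0],[0,0,0],56],
    [[0,0,0],[0,0,0],56],
    [[0,0,0.8],[0,0,0],56],
    [[0,0,1.8],[0,0,0],56],
    [[0,0,3.2],[0,0,0],56],
    [[-3,0,4.4],[-0.2,-2.5,0],64],
    [[-3,0,4.4],[-0.2,-2.5,0],64],
    [[-3,0,4.4],[-0.2,-2.5,0],64],
    [[-3,0,4.4],[-0.2,-2.5,0],64],
    [[-3,0,4.4],[-0.2,-2.5,0],64]
  ]
}}

```text
clock: 17.88
ee_pos: [376.7, -8.6, 105.5]
tcp_rot: [[-0.995, 0.098, 0.003], [0.098, 0.995, 0.008], [-0.002, 0.008, -1.0]]
force: [1.0, 0.3, 0.0]
opening: 64.1
finger_force: 0.0
```

```bash
python3 - <<'E'
from h import *
import pickle
s=arm.get_state(); w=snap('wrist','w8.png'); pickle.dump(s,open('w8.pkl','wb'))
print(s['clock'],s['ee_pos'],s['opening'],np.round(s['tcp_rot'],3).tolist())
C=cam('wrist',s)
o=np.array([425,-8]);a=np.radians(-5.4);R=np.array([[np.cos(a),-np.sin(a)],[np.sin(a),np.cos(a)]])
print('exp corners',[proj(C,[*(o+R@np.array(p)),22]).round() for p in [(-45,-23),(-45,23),(40,23),(40,-23)]])
g=cv2.cvtColor(w,cv2.COLOR_RGB2GRAY); hsv=cv2.cvtColor(w,cv2.COLOR_RGB2HSV)
for T in (45,60,75):
  m=(g<T).astype(np.uint8); m[225:]=0
  n,_,st,ce=cv2.connectedComponentsWithStats(m); print(T,[(st[i].tolist(),ce[i].round()) for i in range(1,n) if st[i,4]>400])
E
```

```text
17.8833 [376.73957175  -8.59020455 105.48462477] 64.0545244685288 [[-0.995, 0.098, 0.003], [0.098, 0.995, 0.008], [-0.002, 0.008, -1.0]]
exp corners [array([235., 190.]), array([285., 189.]), array([283., 270.]), array([237., 271.])]
45 [([236, 183, 50, 42, 1036], array([257., 205.]))]
60 [([80, 63, 100, 97, 1400], array([150., 100.])), ([236, 177, 50, 48, 2012], array([260., 200.]))]
75 [([258, 0, 74, 158, 3207], array([294.,  83.])), ([77, 63, 104, 97, 1719], array([147., 102.])), ([236, 177, 50, 48, 2061], array([261., 200.]))]
```

{"name": "servo_tool", "arguments": {
  "plan": [
    [[1.2,0.1,0],[0,0,0],64],
    [[1.2,0.1,-0.8],[0,0,0],64],
    [[1.2,0.1,-1.8],[0,0,0],64],
    [[1.2,0.1,-2.8],[0,0,0],64],
    [[1.2,0.1,-3.6],[0,0,0],64],
    [[1.2,0.1,-4.2],[0,0,0],64],
    [[1.2,0.1,-4.5],[0,0,0],64],
    [[1.2,0.1,-4.5],[0,0,0],64],
    [[1.2,0.1,-4.5],[0,0,0],30],
    [[1.2,0.1,-4.5],[0,0,0],30],
    [[1.2,0.1,-4.5],[0,0,0],30],
    [[1.2,0.1,-4.5],[0,0,0],30]
  ]
}}

```text
clock: 18.93
ee_pos: [409.1, -6.3, -6.6]
tcp_rot: [[-0.995, 0.098, 0.003], [0.098, 0.995, 0.008], [-0.003, 0.008, -1.0]]
force: [1.3, -0.3, -1.3]
opening: 45.8
finger_force: 39.6
```

{"name": "servo_tool", "arguments": {
  "plan": [
    [[0,0,0],[0,0,0],30],
    [[0,0,0],[0,0,0],30]
  ]
}}

```text
clock: 19.1
ee_pos: [409.1, -6.3, -6.6]
tcp_rot: [[-0.995, 0.098, 0.004], [0.098, 0.995, 0.008], [-0.003, 0.008, -1.0]]
force: [1.2, 0.2, 2.4]
opening: 45.7
finger_force: 39.6
```

```bash
python3 - <<'E'
from h import *
import pickle
s=arm.get_state(); pickle.dump(s,open('grip.pkl','wb')); w=snap('wrist','w9.png'); C=cam('wrist',s)
print(s['ee_pos'],s['opening'],s['finger_force'],np.round(s['tcp_rot'],3).tolist())
o=np.array([425,-8]);a=np.radians(-5.4);R=np.array([[np.cos(a),-np.sin(a)],[np.sin(a),np.cos(a)]])
P=lambda p,z: proj(C,[*(o+R@np.array(p)),z]).round(1)
print('block tail edge',P((-45,-23),22),P((-45,23),22),'ledge end',P((-55,0),7),'label?')
g=cv2.cvtColor(w,cv2.COLOR_RGB2GRAY)
print(g[40:230:3,256].tolist()); 
for v in (100,130,160): print(v,np.where(g[v,180:340]<70)[0][[0,-1]]+180 if (g[v,180:340]<70).any() else None)
E
```

```text
[409.08256592  -6.2913754   -6.64467325] 45.65839365299319 39.624683260917664 [[-0.995, 0.098, 0.004], [0.098, 0.995, 0.008], [-0.003, 0.008, -1.0]]
block tail edge [207.5 200.2] [300.4 199.5] ledge end [253.8 172.5] label?
[188, 184, 184, 177, 173, 173, 176, 175, 176, 176, 176, 167, 159, 77, 68, 78, 79, 82, 86, 84, 85, 83, 80, 81, 83, 79, 80, 78, 65, 182, 191, 191, 188, 195, 196, 198, 203, 205, 206, 205, 207, 204, 203, 212, 41, 90, 52, 55, 54, 53, 33, 33, 34, 43, 51, 50, 52, 55, 55, 48, 55, 50, 55, 51]
100 [263 310]
130 [261 296]
160 None
```

```bash
cat > plan.py <<'E'
from h import *
from scipy.spatial.transform import Rotation as Ro
import pickle
s0=pickle.load(open('grip.pkl','rb')); Rg=np.array(s0['tcp_rot'])
yp=np.radians(-5.4); Cw=lambda a:Ro.from_euler('z',a).as_matrix()
Rpt=Cw(yp).T@Rg            # tool in pack frame
ept=np.array([-16,0.2,-6.6]) # ee in pack frame
CO=np.array([463.7,145.9,0]); CY=np.radians(15.5)
def target(phi,ox,oz,oy=0):
    Rp=Cw(CY)@Ro.from_euler('y',phi).as_matrix()
    return CO+Cw(CY)@np.array([ox,oy,oz])+Rp@ept, Rp@Rpt
def delta(T,s):
    p,R=T; return ((p-np.array(s['ee_pos']))/25).round(3), (np.degrees(Ro.from_matrix(R@np.array(s['tcp_rot']).T).as_rotvec())/6).round(3)
A=(.3,-13.4,26);Aup=(.3,-13.4,88);B=(.3,-2,24);C=(.2,0,17.3)
if __name__=='__main__':
    s=arm.get_state(); print(s['clock'],s['ee_pos'],s['finger_force'],np.round(s['force'],1))
    for n,T in [('Aup',Aup),('A',A),('B',B),('C',C)]: print(n,target(*T)[0].round(1),*delta(target(*T),s))
E
python3 plan.py
```

```text
19.15 [409.09706864  -6.2919156   -6.64791424] 39.62763726711273 [ 1.1 -0.5  2.9]
Aup [434.1 137.9  86.4] [1.001 5.768 3.723] [-0.254  2.869  3.457]
A [434.1 137.9  24.4] [1.001 5.768 1.243] [-0.254  2.869  3.457]
B [445.1 141.   22.4] [1.441 5.89  1.163] [-0.254  2.869  3.457]
C [447.3 141.6  14. ] [1.527 5.914 0.826] [-0.169  1.913  3.472]
```

{"name": "servo_tool", "arguments": {
  "plan": [
    [[0,0,0.5],[0,0,0],30],
    [[0,0,1.4],[0,0,0],30],
    [[0,0,2.5],[0,0,0],30],
    [[0,0,3.7],[0,0,0.5],30],
    [[0.2,0.6,3.9],[0,0.3,1],30],
    [[0.4,1.6,3.9],[0,0.8,1.6],30],
    [[0.6,2.8,3.9],[-0.1,1.3,2.2],30],
    [[0.8,4,3.9],[-0.2,1.9,2.8],30],
    [[1,5,3.9],[-0.25,2.5,3.2],30],
    [[1,5.8,3.9],[-0.25,2.87,3.46],30],
    [[1,5.8,3.9],[-0.25,2.87,3.46],30],
    [[1,5.8,3.9],[-0.25,2.87,3.46],30]
  ]
}}

```text
clock: 20.15
ee_pos: [432.5, 139.5, 89.0]
tcp_rot: [[-0.921, -0.264, -0.288], [-0.254, 0.965, -0.072], [0.297, 0.007, -0.955]]
force: [0.2, -0.5, -2.9]
opening: 45.8
finger_force: 39.6
```

```bash
python3 plan.py; python3 - <<'E'
from plan import *
s=arm.get_state(); w=snap('wrist','w10.png'); C=cam('wrist',s)
Rp=np.array(s['tcp_rot'])@Rpt.T; o=np.array(s['ee_pos'])-Rp@ept
pp=lambda x,y,z: proj(C,o+Rp@np.array([x,y,z])).round(1)
print('pack o',o,'ledge end',pp(-55,0,7),'block tail edge',pp(-45,-23,22),pp(-45,23,22))
q=lambda x,y,z: proj(C,CO+Cw(CY)@np.array([x,y,z])).round(1)
print('near corners',q(-82,-33,6),q(-82,33,6),'tray side',q(-30,33,6),q(-30,-33,6),'post tops inner/outer near',q(-80,30,23.5),q(-80,-30,23.5),'catch back',q(-56,12,30),q(-56,-12,30))
g=cv2.cvtColor(w,cv2.COLOR_RGB2GRAY); h=cv2.cvtColor(w,cv2.COLOR_RGB2HSV)
print('ledge col',[ (v,int(g[v,256])) for v in range(150,200,3)])
wm=((h[...,1]<45)&(h[...,2]>120))
for v in range(60,190,10):
    r=np.where(wm[v,150:370])[0]+150; print(v,(r.min(),r.max()) if len(r) else None)
E
```

```text
20.15 [432.46062358 139.50608718  89.03937983] 39.612332582473755 [ 0.2 -0.5 -2.9]
Aup [434.1 137.9  86.4] [ 0.067 -0.064 -0.105] [ 0.01  -0.041 -0.023]
A [434.1 137.9  24.4] [ 0.067 -0.064 -2.585] [ 0.01  -0.041 -0.023]
B [445.1 141.   22.4] [ 0.506  0.058 -2.665] [ 0.01  -0.041 -0.023]
C [447.3 141.6  14. ] [ 0.592  0.082 -3.001] [ 0.266 -0.96  -0.023]
pack o [449.11896409 143.96090996  90.54079431] ledge end [253.8 171.8] block tail edge [207.5 199.5] [300.4 198.8]
near corners [215.5 158.5] [287.8 158.2] tray side [288.1 215. ] [215.8 215.4] post tops inner/outer near [286.8 158.6] [216.3 158.9] catch back [266.1 187. ] [237.2 187.1]
ledge col [(150, 206), (153, 205), (156, 201), (159, 233), (162, 93), (165, 236), (168, 93), (171, 45), (174, 89), (177, 57), (180, 49), (183, 47), (186, 50), (189, 46), (192, 36), (195, 42), (198, 41)]
60 (np.int64(157), np.int64(161))
70 (np.int64(150), np.int64(156))
80 (np.int64(150), np.int64(152))
90 None
100 None
110 None
120 None
130 None
140 None
150 None
160 (np.int64(215), np.int64(286))
170 (np.int64(215), np.int64(286))
180 (np.int64(215), np.int64(286))
```

{"name": "servo_tool", "arguments": {
  "plan": [
    [[0,-0.05,-0.6],[0,0,0],30],
    [[0,-0.05,-1.3],[0,0,0],30],
    [[0,-0.05,-1.9],[0,0,0],30],
    [[0,-0.05,-2.3],[0,0,0],30],
    [[0,-0.05,-2.5],[0,0,0],30],
    [[0,-0.05,-2.5],[0,0,0],30]
  ]
}}

```text
clock: 20.7
ee_pos: [431.3, 135.8, 26.6]
tcp_rot: [[-0.921, -0.261, -0.289], [-0.251, 0.965, -0.073], [0.298, 0.006, -0.954]]
force: [-0.5, -4.1, -1.8]
opening: 45.5
finger_force: 39.7
```

```bash
python3 plan.py
```

```text
20.7 [431.32039679 135.83667138  26.59120978] 39.7095912694931 [-0.5 -4.1 -1.8]
Aup [434.1 137.9  86.4] [0.112 0.083 2.393] [ 0.024 -0.049  0.004]
A [434.1 137.9  24.4] [ 0.112  0.083 -0.087] [ 0.024 -0.049  0.004]
B [445.1 141.   22.4] [ 0.552  0.205 -0.167] [ 0.024 -0.049  0.004]
C [447.3 141.6  14. ] [ 0.638  0.229 -0.503] [ 0.279 -0.97   0.004]
```

{"name": "servo_tool", "arguments": {
  "plan": [
    [[0.1,0.05,0],[0,0,0],30],
    [[0.1,0.05,0],[0,0,0],30]
  ]
}}

```text
clock: 20.87
ee_pos: [435.5, 137.0, 27.7]
tcp_rot: [[-0.922, -0.262, -0.287], [-0.251, 0.965, -0.073], [0.296, 0.004, -0.955]]
force: [-0.3, -5.8, -3.4]
opening: 45.6
finger_force: 39.7
```

```bash
python3 plan.py; python3 - <<'E'
from h import *
a0=cv2.imread('pics/a.png'); a=snap('top','a3.png')[:,:,::-1]
for im in (a0,a):
  h=cv2.cvtColor(im,cv2.COLOR_BGR2HSV); m=cv2.inRange(h,(60,100,40),(85,255,255)); m[:,:165]=0;m[:,190:]=0;m[:190]=0;m[215:]=0
  M=cv2.moments(m,True); print(M['m00'],M['m10']/max(M['m00'],1),M['m01']/max(M['m00'],1))
E
```

```text
20.8667 [435.46260005 137.00653877  27.65988754] 39.679555892944336 [-0.3 -5.8 -3.4]
Aup [434.1 137.9  86.4] [-0.054  0.036  2.351] [ 0.03  -0.024 -0.004]
A [434.1 137.9  24.4] [-0.054  0.036 -0.129] [ 0.03  -0.024 -0.004]
B [445.1 141.   22.4] [ 0.386  0.158 -0.209] [ 0.03  -0.024 -0.004]
C [447.3 141.6  14. ] [ 0.472  0.182 -0.546] [ 0.285 -0.944 -0.003]
42.0 175.95238095238096 203.16666666666666
0.0 0.0 0.0
```

```bash
python3 - <<'E'
from h import *
b0=cv2.imread('pics/b.png'); b=snap('scene','b3.png')[:,:,::-1]
for im in (b0,b):
  h=cv2.cvtColor(im,cv2.COLOR_BGR2HSV); m=cv2.inRange(h,(55,90,40),(80,255,255)); m[:,:170]=0;m[:,215:]=0;m[:130]=0;m[185:]=0
  y=cv2.inRange(h,(22,120,60),(38,255,255)); y[:,:170]=0;y[:,215:]=0;y[:140]=0;y[185:]=0
  for k in (m,y):
    M=cv2.moments(k,True); print(M['m00'],round(M['m10']/max(M['m00'],1),1),round(M['m01']/max(M['m00'],1),1))
s=arm.get_state(); print(s['wrist_torque'],s['force'])
# glue in the wrist frame
w=snap('wrist','w11.png'); h=cv2.cvtColor(w,cv2.COLOR_RGB2HSV); m=cv2.inRange(h,(60,90,40),(85,255,255)); n,_,st,ce=cv2.connectedComponentsWithStats(m); C=cam('wrist',s); print([(st[i].tolist(),ray(C,ce[i],96).round()) for i in range(1,n) if st[i,4]>40]); print('exp',proj(C,(411,244,96)))
E
```

```text
59.0 186.3 150.1
75.0 188.8 163.2
56.0 186.5 150.1
73.0 188.8 163.3
[-0.93364166 -0.23865504  0.05769002] [ 0.49378819 -5.06583605 -3.5954177 ]
[([463, 230, 49, 51, 1482], array([412., 222.,  96.]))]
exp [539.8848512  264.13198089]
```

The scene view shows the glue stick unmoved. The force and torque place the contact near the +y flare, so I'll shift slightly toward −y.

{"name": "servo_tool", "arguments": {
  "plan": [
    [[0.02,-0.06,0],[0,0,0],30],
    [[0.02,-0.06,0],[0,0,0],30],
    [[0.02,-0.06,0],[0,0,0],30]
  ]
}}

```text
clock: 21.27
ee_pos: [436.4, 137.1, 27.9]
tcp_rot: [[-0.922, -0.261, -0.286], [-0.252, 0.965, -0.071], [0.294, 0.007, -0.956]]
force: [0.8, -2.4, -2.1]
opening: 45.7
finger_force: 39.7
```

{"name": "servo_tool", "arguments": {
  "plan": [
    [[0.01,-0.05,0],[0,0,0],30],
    [[0.01,-0.05,0],[0,0,0],30],
    [[0.01,-0.05,0],[0,0,0],30]
  ]
}}

```text
clock: 21.52
ee_pos: [436.4, 136.5, 27.6]
tcp_rot: [[-0.922, -0.262, -0.286], [-0.252, 0.965, -0.07], [0.295, 0.008, -0.956]]
force: [-0.0, 0.2, -2.0]
opening: 45.6
finger_force: 39.8
```

```bash
python3 plan.py; python3 -c "
from plan import *
s=arm.get_state(); print(s['force'],s['wrist_torque']); Rp=np.array(s['tcp_rot'])@Rpt.T; o=np.array(s['ee_pos'])-Rp@ept; print('pack in cradle',Cw(CY).T@(o-CO), Ro.from_matrix(Cw(CY).T@Rp).as_euler('zyx',True))"
```

```text
21.5167 [436.3775936  136.46257517  27.55524598] 39.780340790748596 [-0.   0.2 -2. ]
Aup [434.1 137.9  86.4] [-0.09   0.058  2.355] [-0.003 -0.02  -0.001]
A [434.1 137.9  24.4] [-0.09   0.058 -0.125] [-0.003 -0.02  -0.001]
B [445.1 141.   22.4] [ 0.349  0.18  -0.205] [-0.003 -0.02  -0.001]
C [447.3 141.6  14. ] [ 0.436  0.204 -0.542] [ 0.252 -0.94  -0.002]
[-0.00724391  0.24608031 -2.02028983] [ 0.09524861 -0.12349098  0.01051838]
pack in cradle [-11.61189782  -1.99161051  29.0987946 ] [8.07058031e-03 1.72990134e+01 4.71314961e-02]
```

{"name": "servo_tool", "arguments": {
  "plan": [
    [[0,-0.02,-0.1],[0,0,0],30],
    [[0.1,0.01,-0.2],[0,0,0],30],
    [[0.2,0.03,-0.2],[0,0,0],30],
    [[0.2,0.03,-0.2],[0,0,0],30]
  ]
}}

```text
clock: 21.85
ee_pos: [441.6, 137.0, 22.1]
tcp_rot: [[-0.922, -0.262, -0.287], [-0.252, 0.965, -0.071], [0.295, 0.007, -0.955]]
force: [1.3, 0.5, -1.3]
opening: 45.7
finger_force: 39.8
```

```bash
cat > st.py <<'E'
from plan import *
s=arm.get_state(); print(s['clock'],np.round(s['force'],1),np.round(s['wrist_torque'],2),round(s['finger_force'],1)); Rp=np.array(s['tcp_rot'])@Rpt.T; o=np.array(s['ee_pos'])-Rp@ept; print('pack in cradle',(Cw(CY).T@(o-CO)).round(1), Ro.from_matrix(Cw(CY).T@Rp).as_euler('zyx').round(3))
E
python3 st.py
```

```text
21.85 [ 1.3  0.5 -1.3] [ 0.09 -0.15  0.01] 39.8
pack in cradle [-6.5 -2.8 23.7] [0.    0.303 0.   ]
```

{"name": "servo_tool", "arguments": {
  "plan": [
    [[0.07,0.02,-0.06],[0.05,-0.2,0],30],
    [[0.13,0.04,-0.14],[0.12,-0.45,0],30],
    [[0.2,0.06,-0.22],[0.19,-0.7,0],30],
    [[0.25,0.075,-0.3],[0.25,-0.93,0],30],
    [[0.25,0.075,-0.3],[0.25,-0.93,0],30]
  ]
}}

```text
clock: 22.27
ee_pos: [446.2, 138.5, 14.6]
tcp_rot: [[-0.946, -0.262, -0.193], [-0.259, 0.965, -0.045], [0.198, 0.007, -0.98]]
force: [0.2, -0.3, -1.7]
opening: 45.7
finger_force: 39.8
```

```bash
python3 st.py
```

```text
22.2667 [ 0.2 -0.3 -1.7] [ 0.1  -0.1   0.06] 39.8
pack in cradle [-1.8 -2.7 17.8] [ 0.     0.202 -0.   ]
```

{"name": "servo_tool", "arguments": {
  "plan": [
    [[0.04,0.01,0],[0,0,0],30],
    [[0.08,0.02,-0.03],[0,0,0],30],
    [[0.08,0.02,-0.03],[0,0,0],30],
    [[0.08,0.02,-0.03],[0,0,0],30]
  ]
}}

```text
clock: 22.6
ee_pos: [449.7, 139.3, 14.1]
tcp_rot: [[-0.946, -0.262, -0.193], [-0.259, 0.965, -0.045], [0.198, 0.007, -0.98]]
force: [-0.4, -0.5, -2.0]
opening: 45.9
finger_force: 39.8
```

```bash
python3 st.py
```

```text
22.6 [-0.4 -0.5 -2. ] [ 0.13 -0.1  -0.01] 39.8
pack in cradle [ 1.7 -2.8 17.4] [ 0.     0.202 -0.   ]
```

{"name": "servo_tool", "arguments": {
  "plan": [
    [[0.03,0.01,0],[0,0,0],30],
    [[0.06,0.02,0],[0,0,0],30],
    [[0.06,0.02,0],[0,0,0],30]
  ]
}}

```text
clock: 22.85
ee_pos: [449.9, 139.5, 13.9]
tcp_rot: [[-0.945, -0.262, -0.195], [-0.258, 0.965, -0.046], [0.2, 0.007, -0.98]]
force: [-2.5, -0.1, -1.2]
opening: 45.5
finger_force: 39.8
```

```bash
python3 st.py
```

```text
22.85 [-2.5 -0.1 -1.2] [-0.03  0.39 -0.07] 39.8
pack in cradle [ 2.  -2.7 17.1] [ 0.     0.204 -0.   ]
```

{"name": "servo_tool", "arguments": {
  "plan": [
    [[-0.08,-0.02,0],[0,0,0],30],
    [[-0.1,-0.03,-0.05],[0.04,-0.14,0],30],
    [[-0.1,-0.03,-0.1],[0.08,-0.28,0],30],
    [[-0.1,-0.03,-0.1],[0.08,-0.28,0],30]
  ]
}}

```text
clock: 23.18
ee_pos: [448.3, 138.9, 11.5]
tcp_rot: [[-0.951, -0.263, -0.162], [-0.26, 0.965, -0.037], [0.166, 0.007, -0.986]]
force: [-0.1, 1.1, -1.4]
opening: 45.9
finger_force: 39.8
```

```bash
python3 st.py
```

```text
23.1833 [-0.1  1.1 -1.4] [ 0.08 -0.29 -0.03] 39.8
pack in cradle [ 0.2 -2.8 15.3] [ 0.     0.169 -0.   ]
```

{"name": "servo_tool", "arguments": {
  "plan": [
    [[0,0,0],[0,0,0],58],
    [[0,0,0],[0,0,0],58],
    [[0,0,0],[0,0,0],58],
    [[0,0,0],[0,0,0],58],
    [[0.1,0,0.6],[0,0,0],58],
    [[0.2,0.05,1.3],[0,0,0],58],
    [[0.3,0.1,2.2],[0,0,0],58],
    [[0.4,0.1,3.4],[0.3,-0.8,0],58],
    [[-1,0.1,5],[0.4,-1.6,0],58],
    [[-1.6,0,6],[0.4,-1.6,0],58],
    [[-1.6,0,6],[0.4,-1.6,0],58],
    [[-1.6,0,6],[0.4,-1.6,0],58]
  ]
}}

```text
clock: 24.18
ee_pos: [409.2, 139.4, 164.4]
tcp_rot: [[-0.964, -0.264, 0.009], [-0.264, 0.964, 0.006], [-0.011, 0.004, -1.0]]
force: [0.7, 0.4, 0.1]
opening: 57.9
finger_force: 0.0
```

```bash
cat > look.py <<'E'
from plan import *
import sys
s=arm.get_state(); w=snap('wrist',sys.argv[1]); C=cam('wrist',s); phi=float(sys.argv[2])
print(s['clock'],s['ee_pos'],np.round(s['tcp_rot'],2)[:,2])
q=lambda x,y,z: proj(C,CO+Cw(CY)@np.array([x,y,z])).round(1)
c,sn=np.cos(phi),np.sin(phi)
def pk(x,y,z,ox=0,oz=6+57*sn): return q(ox+x*c+z*sn,y-2.8,oz-x*sn+z*c)
print('exp block top tail',pk(-45,-23,22),pk(-45,23,22),'toe',pk(40,-23,22),pk(40,23,22),'ledge end',pk(-55,0,7))
g=cv2.cvtColor(w,cv2.COLOR_RGB2GRAY); a=np.mean([pk(-45,-23,22),pk(-45,23,22)],0)
m=((g<75)).astype(np.uint8); m[230:]=0; m[:, :180]=0; m[:,340:]=0
m=cv2.morphologyEx(m,cv2.MORPH_CLOSE,np.ones((3,3)))
n,l,st,ce=cv2.connectedComponentsWithStats(m); print([st[i].tolist() for i in range(1,n) if st[i,4]>150])
u0=int(round(a[0])); print([int(x) for x in g[100:230:3,u0]])
for v in range(int(a[1])-15,int(a[1])+50,6):
  r=np.where(g[v,180:340]<80)[0]+180; print(v,(int(r[0]),int(r[-1])) if len(r) else None)
E
python3 look.py w12.png 0.15
```

```text
24.1833 [409.22318754 139.39048852 164.35326143] [ 0.01  0.01 -1.  ]
exp block top tail [222.1 185.9] [266.3 185.7] toe [226.3 250.5] [265.4 250.3] ledge end [244.4 171.2]
[[180, 0, 38, 59, 1127], [224, 171, 43, 59, 1743], [308, 222, 29, 8, 163]]
[167, 166, 170, 174, 177, 176, 178, 179, 185, 188, 184, 178, 178, 167, 255, 246, 176, 81, 93, 177, 43, 166, 166, 95, 37, 36, 42, 29, 26, 44, 40, 48, 49, 48, 44, 39, 27, 54, 101, 90, 90, 90, 90, 90]
170 (236, 256)
176 (233, 258)
182 (184, 265)
188 (185, 266)
194 (185, 266)
200 (226, 266)
206 (226, 266)
212 (226, 266)
218 (227, 266)
224 (185, 328)
230 (180, 337)
```

The numbers agree with the pack leaning at about 0.15 rad, toe hooked and tail on the catch. Next I'll turn the gripper, close it, and press the tail.

{"name": "servo_tool", "arguments": {
  "plan": [
    [[1.1,-0.1,0],[0,0,-15],0],
    [[1.1,-0.1,0],[0,0,-15],0],
    [[1.1,-0.1,0],[0,0,-15],0],
    [[1.1,-0.1,0],[0,0,-15],0],
    [[1.1,-0.1,0],[0,0,-15],0],
    [[1.1,-0.1,0],[0,0,-15],0],
    [[1.1,-0.1,0],[0,0,-15],0],
    [[1.1,-0.1,-1],[0,0,-15],0],
    [[1.1,-0.1,-2],[0,0,-15],0],
    [[1.1,-0.1,-3],[0,0,-15],0],
    [[1.1,-0.1,-3.8],[0,0,-15],0],
    [[1.1,-0.1,-4.4],[0,0,-15],0]
  ]
}}

```text
clock: 25.23
ee_pos: [433.9, 135.8, 47.4]
tcp_rot: [[-0.325, 0.946, -0.002], [0.946, 0.325, -0.004], [-0.004, -0.003, -1.0]]
force: [0.6, -0.4, 0.3]
opening: 0.3
finger_force: 0.0
```

{"name": "servo_tool", "arguments": {
  "plan": [
    [[0,0,0],[0,0,-0.9],0],
    [[0,0,0],[0,0,-0.9],0],
    [[0,0,0],[0,0,-0.9],0]
  ]
}}

```text
clock: 25.48
ee_pos: [435.3, 136.2, 49.8]
tcp_rot: [[-0.243, 0.97, 0.001], [0.97, 0.243, -0.004], [-0.004, 0.0, -1.0]]
force: [-0.1, 0.3, -0.5]
opening: 0.4
finger_force: 0.0
```

{"name": "servo_tool", "arguments": {
  "plan": [
    [[0,0,-0.3],[0,0,0],0],
    [[0,0,-0.55],[0,0,0],0],
    [[0,0,-0.7],[0,0,0],0],
    [[0,0,-0.8],[0,0,0],0],
    [[0,0,-0.85],[0,0,0],0],
    [[0,0,-0.9],[0,0,0],0]
  ]
}}

```text
clock: 25.98
ee_pos: [435.8, 136.5, 29.0]
tcp_rot: [[-0.241, 0.97, 0.005], [0.97, 0.241, -0.003], [-0.004, 0.004, -1.0]]
force: [0.4, 0.6, 0.2]
opening: 0.4
finger_force: 0.0
```

{"name": "servo_tool", "arguments": {
  "plan": [
    [[0,0,-0.05],[0,0,0],0],
    [[0,0,-0.1],[0,0,0],0],
    [[0,0,-0.15],[0,0,0],0],
    [[0,0,-0.2],[0,0,0],0]
  ]
}}

```text
clock: 26.32
ee_pos: [435.8, 136.5, 24.3]
tcp_rot: [[-0.241, 0.971, 0.005], [0.971, 0.241, -0.003], [-0.004, 0.004, -1.0]]
force: [-1.2, -0.3, 3.5]
opening: 0.5
finger_force: 1.0
```

{"name": "servo_tool", "arguments": {
  "plan": [
    [[0,0,-0.05],[0,0,0],0],
    [[0,0,-0.1],[0,0,0],0],
    [[0,0,-0.15],[0,0,0],0],
    [[0,0,-0.2],[0,0,0],0]
  ]
}}

```text
clock: 26.65
ee_pos: [435.9, 136.5, 19.0]
tcp_rot: [[-0.241, 0.971, 0.005], [0.971, 0.241, -0.003], [-0.004, 0.004, -1.0]]
force: [-0.5, -0.5, 1.0]
opening: 0.5
finger_force: 0.3
```

{"name": "servo_tool", "arguments": {
  "plan": [
    [[0,0,-0.05],[0,0,0],0],
    [[0,0,-0.1],[0,0,0],0],
    [[0,0,-0.15],[0,0,0],0]
  ]
}}

```text
clock: 26.9
ee_pos: [435.8, 136.4, 15.1]
tcp_rot: [[-0.241, 0.971, 0.005], [0.971, 0.241, -0.003], [-0.004, 0.004, -1.0]]
force: [0.6, 0.0, -0.1]
opening: 0.4
finger_force: 0.0
```

{"name": "servo_tool", "arguments": {
  "plan": [
    [[0,0,-0.05],[0,0,0],0],
    [[0,0,-0.09],[0,0,0],0],
    [[0,0,-0.09],[0,0,0],0]
  ]
}}

```text
clock: 27.15
ee_pos: [435.8, 136.4, 13.8]
tcp_rot: [[-0.241, 0.971, 0.004], [0.971, 0.241, -0.003], [-0.004, 0.003, -1.0]]
force: [-3.2, -1.1, 9.1]
opening: 0.6
finger_force: 4.1
```

{"name": "servo_tool", "arguments": {
  "plan": [
    [[0,0,-0.03],[0,0,0],0],
    [[0,0,-0.03],[0,0,0],0]
  ]
}}

```text
clock: 27.32
ee_pos: [435.8, 136.4, 13.7]
tcp_rot: [[-0.241, 0.971, 0.003], [0.971, 0.241, -0.003], [-0.004, 0.003, -1.0]]
force: [-5.9, -2.0, 14.9]
opening: 0.3
finger_force: 7.5
```

{"name": "servo_tool", "arguments": {
  "plan": [
    [[0,0,0.6],[0,0,0],0],
    [[0,0,1.6],[0,0,0],0],
    [[0,0,3],[0,0,3],0],
    [[0,0,4.5],[0,0,6],0],
    [[-1,0,6],[0,0,15],0],
    [[-1,0,6],[0,0,15],0],
    [[-1,0,6],[0,0,15],0],
    [[-1,0,6],[0,0,15],0],
    [[-1,0,6],[0,0,15],0],
    [[-1,0,6],[0,0,15],0],
    [[-1,0,6],[0,0,15],0],
    [[-1,0,6],[0,0,15],0]
  ]
}}

```text
clock: 28.32
ee_pos: [410.7, 136.4, 162.2]
tcp_rot: [[-0.997, 0.071, 0.004], [0.071, 0.997, 0.003], [-0.004, 0.004, -1.0]]
force: [0.7, 0.4, 0.2]
opening: 0.2
finger_force: 0.0
```

{"name": "servo_tool", "arguments": {
  "plan": [
    [[0,0,0],[0,0,2],0],
    [[0,0,0],[0,0,2],0],
    [[0,0,0],[0,0,2],0]
  ]
}}

```text
clock: 28.57
ee_pos: [410.7, 136.4, 162.2]
tcp_rot: [[-0.991, -0.134, 0.003], [-0.133, 0.991, 0.004], [-0.004, 0.004, -1.0]]
force: [-0.3, -0.1, 0.1]
opening: 0.5
finger_force: 0.0
```

```bash
python3 look.py w13.png 0.0; python3 - <<'E'
from h import *
import pickle
# top-view bystander check
a0=cv2.imread('pics/a.png'); a=snap('top','a4.png')[:,:,::-1]
def c(im,lo,hi,x0,x1,y0,y1):
  h=cv2.cvtColor(im,cv2.COLOR_BGR2HSV); m=cv2.inRange(h,lo,hi)[y0:y1,x0:x1]; M=cv2.moments(m,True); return M['m00'],round(M['m10']/max(M['m00'],1)+x0,1),round(M['m01']/max(M['m00'],1)+y0,1)
for im in (a0,a): print('glue',c(im,(60,100,40),(85,255,255),165,190,190,215),'bottle',c(im,(105,120,60),(130,255,255),120,145,190,215),'carton',c(im,(0,0,170),(180,60,255),335,380,180,220))
E
```

```text
28.5667 [410.72872274 136.37423205 162.18384446] [ 0.  0. -1.]
exp block top tail [227.7 182.8] [269.8 177.1] toe [239.9 251.3] [278.8 246.4] ledge end [247.7 167.7]
[[180, 0, 22, 49, 549], [231, 167, 52, 63, 1797]]
[164, 174, 178, 178, 179, 182, 184, 182, 183, 185, 187, 186, 187, 181, 207, 254, 167, 99, 182, 50, 169, 182, 170, 175, 88, 49, 39, 30, 47, 47, 47, 48, 49, 50, 47, 43, 116, 84, 93, 96, 87, 95, 30, 32]
164 None
170 (258, 263)
176 (239, 271)
182 (232, 272)
188 (190, 272)
194 (191, 273)
200 (192, 274)
206 (193, 275)
212 (236, 276)
218 (237, 276)
224 (237, 277)
glue (42.0, 176.0, 203.2) bottle (27.0, 129.9, 201.7) carton (412.0, 356.9, 200.1)
glue (0.0, 165.0, 190.0) bottle (25.0, 129.9, 201.9) carton (416.0, 356.9, 200.2)
```

```bash
python3 - <<'E'
from plan import *
s=arm.get_state(); C=cam('wrist',s); w=cv2.imread('pics/w13.png'); g=cv2.cvtColor(w,cv2.COLOR_BGR2GRAY)
q=lambda x,y,z: proj(C,CO+Cw(CY)@np.array([x,y,z])).round(1)
for d in (0,-6): print(d,'ramp top',q(-56+d,-1,30),'ramp low',q(-49+d,-1,16.5))
print('block tail top',q(-45,-1.5,28),'lean',q(-41,-1.5,43)); 
for u in (248,251,254): print(u,[(v,int(g[v,u])) for v in range(150,190,2)])
# label (grey, top face): length/width
h=cv2.cvtColor(w,cv2.COLOR_BGR2HSV); 
b0=cv2.imread('pics/b.png'); b=snap('scene','b4.png')[:,:,::-1]
for im in (b0,b):
  h=cv2.cvtColor(im,cv2.COLOR_BGR2HSV); m=cv2.inRange(h,(55,90,40),(80,255,255))[130:185,170:215]; M=cv2.moments(m,True); print('glue',M['m00'],M['m10']/max(1,M['m00'])+170,M['m01']/max(1,M['m00'])+130)
E
```

```text
0 ramp top [248.8 170.5] ramp low [250.  173.5]
-6 ramp top [247.9 165.1] ramp low [249.2 168.3]
block tail top [249.9 179.9] lean [250.2 187.7]
248 [(150, 178), (152, 39), (154, 184), (156, 60), (158, 150), (160, 178), (162, 50), (164, 174), (166, 169), (168, 170), (170, 154), (172, 88), (174, 76), (176, 51), (178, 38), (180, 29), (182, 40), (184, 50), (186, 48), (188, 49)]
251 [(150, 180), (152, 54), (154, 181), (156, 41), (158, 127), (160, 101), (162, 89), (164, 171), (166, 168), (168, 169), (170, 169), (172, 91), (174, 41), (176, 50), (178, 32), (180, 28), (182, 42), (184, 49), (186, 48), (188, 50)]
254 [(150, 135), (152, 84), (154, 177), (156, 47), (158, 181), (160, 60), (162, 106), (164, 171), (166, 170), (168, 168), (170, 138), (172, 91), (174, 45), (176, 51), (178, 27), (180, 35), (182, 46), (184, 47), (186, 48), (188, 50)]
glue 59.0 186.33898305084745 150.05084745762713
glue 52.0 186.65384615384616 150.15384615384616
```

The catch edge at row 170.5 is fully out over the ledge, and the block's tail edge at row 180 matches home rather than leaning. The bottle, glue stick and carton are unmoved.

```bash
python3 -c "
from plant import arm
print(arm.job_done())"
```

```text
the job is handed in; nothing more can be done
None
```

The job is handed in at about 29 s: the eraser is on the desk, the pack was hooked, leaned and pressed home with the catch over its tail, and the bottle, glue stick and carton measure unmoved (fingertips really sit about 25 mm short of the stated position, so the first sweep missed and I repeated it).

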